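# Coffee grinder lid: seat it and hold it half-way, short of the lock

### The job

A teaspoon has been left lying across the mouth of the coffee grinder: take it off and lay it on the worktop clear of the grinder. Then put the bayonet lid on, its two lugs down through the two slots until the lid is fully home, and twist it clockwise half-way to the lock, 45 degrees from where it went in, never on into the lock. The lid is sprung and wants to turn back, so finish while still gripping it and holding it at half-way; leave the other things on the worktop where they are.

Things in the scene. Friction and masses are not known exactly. Their poses are not given: they have to be found in the camera images.
- grinder: Coffee grinder base, fixed: round steel housing 104 mm across, 120 mm tall, open mouth on top. Origin: centre of its underside, z up; x points through one of the two slots of its mouth (a half turn makes no difference). Raised marks on the shoulder round the mouth: a dot at each slot (entry), one bar 45 degrees clockwise of it (half-way), two bars 90 degrees clockwise (locked).
- grinder_mouth (a point): Centre of the mouth, on the grinder's axis, level with the flat top of its aluminium collar, 120 mm above the worktop. The collar is 84 mm outside and 56 mm inside diameter and 12 mm thick; below it is a hollow bowl.
- grinder_slot (a point): One of the two slots (the other lies across the mouth), 32 mm from the axis along the grinder's +x, level with the collar's top. Each is 17 mm wide, reaches 35 mm out from the axis and cuts right through the collar.
- grinder_lid: Grey bayonet lid, about 140 g, standing on its plug. Origin: centre of the plug's underside, z up; x along grip bar and lugs (a half turn makes no difference). Plug 52 mm across, 20 mm tall; cap 76 mm across, from 20 to 28 mm up; grip bar on top. It goes in with its x along the grinder's x (2 mm play all round); fully home the cap lies on the collar, its origin 100 mm above the grinder's.
- lid_grip (a point): Where to grip the lid: on its axis, 50 mm above its origin, in the upright grip bar. The bar is 56 mm long (along the lid's x), 18 mm thick (along its y) and its top is 58 mm above the lid's origin; the cap below it, 28 mm above the origin, has a pointer ridge at each end of the bar.
- lid_lug (a point): Tip of one of the two lugs at the very bottom of the plug, 33.5 mm from the axis along the lid's +x (the other is at -x). Lugs are 12 mm wide, 6 mm tall, with 2.5 mm to spare on either side in the slots. With the lid home they lie beneath the collar and it turns only clockwise seen from above.
- switch_ring (a joint): Rad; sprung ring in the grinder that the lugs push: 0 at rest, grows as the lid turns clockwise. It lags the lid by about 0.08 (play): 0.7 with the lid half-way, at 45 degrees. The spring pushes back with 0.04 N m at 0, 0.11 N m half-way, and returns a lid let go to the entry. From about 0.8 the lugs meet spring plungers and it turns stiffer; by 1.15 the lid is in the lock; stop at 1.5.
- teaspoon: Steel teaspoon, 130 mm long (along its x), 27 mm wide at the bowl, 11 mm tall, 20 g, lying level across the mouth. Origin: middle of its length, at its underside, z up. A gripper closing across its width there meets it as 21 mm wide; the fingertips have room in the mouth below. Free worktop to lay it on: right of the grinder (-y), about 0.47 m ahead of the robot and 0.40 m to its right.
- salt_shaker: Salt shaker, 44 mm across, 90 mm tall, loose, in front of and to the left of the grinder; leave alone. Origin: centre of underside.
- coffee_jar: Tall glass jar of coffee, 80 mm across, 163 mm tall, loose, to the right of the grinder; leave alone. Origin: centre of underside.
- spice_jar: Small capped spice jar, 45 mm across, 106 mm tall, loose, behind the grinder, by the hob; leave alone. Origin: centre of underside.
- tin: Low food tin, 75 mm across, 58 mm tall, loose, in front of the hob, left of the lid; leave alone. Origin: centre of underside.
- egg_box: Egg box, 106 x 155 x 72 mm, loose, in front of the hob at the far left; leave alone. Origin: centre of underside.

How it is judged:
On the way, in this order (a step that is already met when the one before it is completed fails the run):
1. the teaspoon lies on the worktop, clear of the grinder, let go (height (world z) of teaspoon below 0.02 m and horizontal distance between teaspoon and grinder above 0.08 m and contact force between teaspoon and grinder below 0.1 N and linear speed of teaspoon below 0.03 m/s and contact force between teaspoon and the fingers below 0.1 N), for 0.2 s.
2. the lid is fully home in the collar, not yet turned (z of grinder_lid in the frame of grinder between 0.096 and 0.103 m and horizontal distance between grinder_lid and grinder below 0.004 m and angle between grinder_lid's own z axis and vertical below 0.1 rad and value of joint switch_ring below 0.3 rad and angle between the x axis of grinder_lid and the x axis of grinder, either way round below 0.35 rad), for 0.1 s.
At the end, for the whole second after the job is handed in: Lid fully home (within 3 mm) and upright, turned clockwise 45 degrees (within 11; ring between 0.48 and 0.95 rad), still, and gripped by the fingers against the spring; the teaspoon lies on the worktop, free of grinder and fingers, its middle more than 80 mm from the grinder's axis (all of step 1 and z of grinder_lid in the frame of grinder between 0.096 and 0.103 m and horizontal distance between grinder_lid and grinder below 0.004 m and angle between grinder_lid's own z axis and vertical below 0.1 rad and angle between the x axis of grinder_lid and the x axis of grinder, either way round between 0.59 and 0.98 rad and value of joint switch_ring between 0.48 and 0.95 rad and velocity of joint switch_ring between -0.05 and 0.05 rad/s and contact force between grinder_lid and the fingers above 1 N); the arm keeps its last pose, push and grip.
It fails at once if the lid is turned on into the lock (value of joint switch_ring above 1.15 rad).
It fails at once if another thing on the worktop is moved by more than 3 cm or knocked over (distance of any of salt_shaker, coffee_jar, spice_jar, tin, egg_box from where it was at the start of the episode above 0.03 m or angle between any of salt_shaker, coffee_jar, spice_jar, tin, egg_box's own z axis and vertical above 0.3 rad).
It also fails if it takes over 66 s, if anything falls off the work surface, if the arm or the gripper's body presses on something with over 40 N, if the wrist force passes 120 N, or if a joint passes its speed limit or range.

### The arm

A 6-joint arm with a two-finger parallel gripper is mounted at the origin on a cart in front of the work surface, level with it; the furniture and walls round the work are solid. World frame = base frame: x ahead of the robot, y to its left, z up, the work surface at z = 0. Lengths are in m, angles in rad, forces in N, time in s.
With the tool pointing down it reaches from about 0.275 to 0.775 m from the base axis. Payload 14.6 kg.
Tool frame: the origin (TCP) lies on the centre line of the jaws, within the pads' length; the fingertips stand 17 mm ahead of it and the grasp point (between the pads) lies 2 mm behind it; z points along the fingers, y is the line along which they close (so a half turn about z gives the same grasp; the last joint's range is limited). The gripper opens to 85 mm and grips with 20 to 120 N. Pads are 22 mm wide; open, the fingers measure 114 mm over their backs; the gripper's body (76 mm by 85 mm) begins 54 mm behind the grasp point. The pads swing forward as they close: fully open they stand 13 mm farther back than shut.
Start: joints at [0.982, 0.263, -0.048, 1.259, 0, 1.415], TCP at [0.221, 0.476, 0.248] pointing down, gripper open.
Joint ranges: [-2.65, 2.65], [-0.89, 1.7], [-1.18, 1.37], [-2.13, 2.11], [-1.35, 1.29], [-3.14, 3.14]. Speed limits (rad/s): [1.89, 1.89, 2.57, 2.79, 3.14, 3.14].

### API

Orientations are given as a rotation vector (axis times angle).
In Python, from cell import ctrl gives the robot as it stands.
- The arm moves only by the shell command python3 -m creep 'ROWS' [OPENING] [FORCE]. ROWS is JSON, a list of rows, each an object with "translation": the shift along the tool's x, y, z in cm, a list of three; "twist": the turn about the tool's z in rad. A call has 1 to 10 rows; each row shifts and turns the commanded pose from where the row before left it, along the tool's axes as they then stand; what a row does not reach is not made up. A row lasts 1/12 s, in which the tool goes at most 41.7 mm and 7.16 degrees, less where a joint would pass 70% of its speed; a pose out of reach is approached as far as the arm can. A call with a gripper value outside its range is refused whole. OPENING is the finger opening in cm, from 0 to 8.54, set as the call begins (- or left out, the last holds). The fingers move at their own pace and stop on an object; FORCE is the grip in N (left out, the last holds). Time passes only in rows, so rows that do not move let the fingers close. It gives the time, the measured TCP pose, the force, the opening and the grip force at its end, in the units of the state.
- ctrl.read_state(): the state, without advancing time (a new reading comes with each control period).
- ctrl.read_camera(name): name is "side" or "top"; returns (picture, depth): 420x560x3 uint8, red, green, blue; 420x560 float32, m along the optical axis (not along the pixel's ray), 0 where there is no reading.
- ctrl.calibration(name): a dict with "intrinsics" (3x3 intrinsics, pixels), "rvec" (rotation vector, rad) and "tvec" (3), from world to camera coordinates, as OpenCV has them. Camera axes: x right, y down, z forward; pixel columns grow to the right and rows downward; lengths in m; the calibration is good to about 2 mm. A picture is of the moment at which its call begins. calibration takes no time and is no camera call.
- ctrl.finish_job(): hands the job in; it is judged then, once.
The state is a dict: "time_s": time; "q": joint angles; "joint_velocities": joint speeds; "effort": joint torques, N m; "eef_pos": TCP position; "tool_rot": TCP orientation; "wrist_force": force on the tool from outside, world axes, zero at the start; "moment": the same for the moment, N m; "width": finger opening in m; "grasp_force": force on a finger pad.
Only numpy, scipy, OpenCV 4.12 (cv2) and the standard library are available. Lean on these libraries where they do the work, as an engineer would, in place of code of your own. Each camera call takes 0.05 s, during which the arm holds its last target. There are 200 camera calls.

## Working session

There is one attempt and no reset: what is moved stays moved. The work goes in short steps, Python scripts to look and compute and a shell command to move; the robot and the scene stay as the last step left them, time stands still between calls to the robot, and variables do not carry over. Pictures are saved under pics/ and viewed, at most 10 in all, crops included, and the job is handed in when it is done.

```bash
ls; mkdir -p pics
python3 - <<'E'
from cell import ctrl
import cv2,numpy as np
s=ctrl.read_state();print(s)
for n in("top","side"):
    im,d=ctrl.read_camera(n);cv2.imwrite(f"pics/{n}0.png",im[:,:,::-1]);np.savez(f"pics/{n}0.npz",im=im,d=d)
    c=ctrl.calibration(n);print(n,c, (-cv2.Rodrigues(np.array(c["rvec"]))[0].T@np.array(c["tvec"])).round(3))
E
```

```text
pics
{'time_s': 0.0, 'q': array([ 9.81669097e-01,  2.63490525e-01, -4.89415877e-02,  1.25940862e+00,
       -1.99076834e-05,  1.41550175e+00]), 'joint_velocities': array([-0.00067871, -0.0011436 , -0.00043731, -0.00095711,  0.00102054,
       -0.0012962 ]), 'effort': array([-3.13865030e-04, -6.37614012e+01,  3.84564579e+01,  1.38372325e-02,
       -1.06009425e-04, -5.30731563e-05]), 'eef_pos': array([0.2205417 , 0.47613715, 0.24784018]), 'tool_rot': array([-6.76053338e-01, -3.06761863e+00,  1.53941457e-03]), 'wrist_force': array([-0.14952675,  0.44431194,  0.42094398]), 'moment': array([0.05049705, 0.04225804, 0.04242208]), 'grasp_force': 0.0, 'width': 0.08546247886302764}
top {'intrinsics': array([[529.21714736,   0.        , 278.27926905],
       [  0.        , 529.21714736, 200.24753479],
       [  0.        ,   0.        ,   1.        ]]), 'rvec': array([ 1.88131662, -1.77875498,  0.60298211]), 'tvec': array([-0.00514234,  0.49111772,  1.58051243])} [-0.583 -0.052  1.548]
side {'intrinsics': array([[400.73974273,   0.        , 278.49585624],
       [  0.        , 400.73974273, 203.64646562],
       [  0.        ,   0.        ,   1.        ]]), 'rvec': array([ 2.09269156, -0.04469188,  0.04859363]), 'tvec': array([-0.55498887,  0.122922  ,  1.27339995])} [ 0.488 -1.069  0.751]
```

View pics/top0.png

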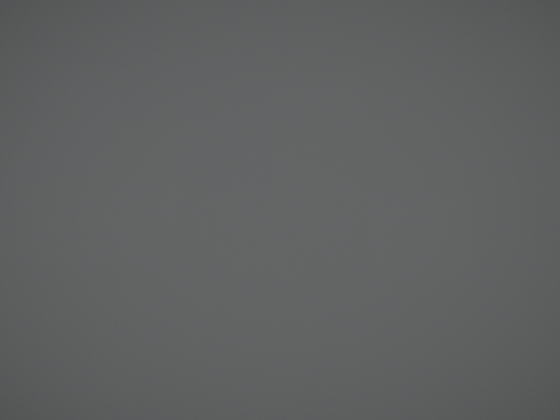

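View pics/side0.png

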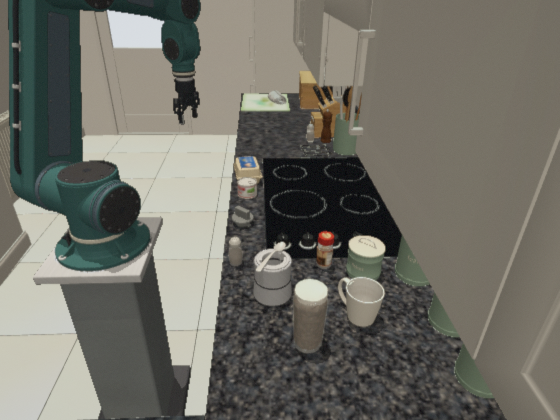

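The side view shows the grinder at about (272,277) with the spoon's handle at (270,255), and the lid at (243,215). The salt shaker is at (235,250) and the coffee jar at (310,315). The top view is blank grey, so I'll check its depth and take it again.

Run:
```python
from cell import ctrl
import cv2,numpy as np
d=np.load("pics/top0.npz")["d"];print(d.min(),d.max(),np.median(d))
im,d=ctrl.read_camera("top");print(d.min(),d.max(),im.std());cv2.imwrite("pics/top1.png",im[:,:,::-1])
z=np.load("pics/side0.npz");im=z["im"];print((z["d"]>0).mean())
cv2.imwrite("pics/crop1.png",cv2.resize(im[190:320,200:380,::-1],None,fx=4.4,fy=4.4,interpolation=cv2.INTER_CUBIC))
```

```text
0.0 0.44778422 0.30786234
0.0 0.44751298 3.437840373599103
0.9016921768707483
```

View pics/crop1.png

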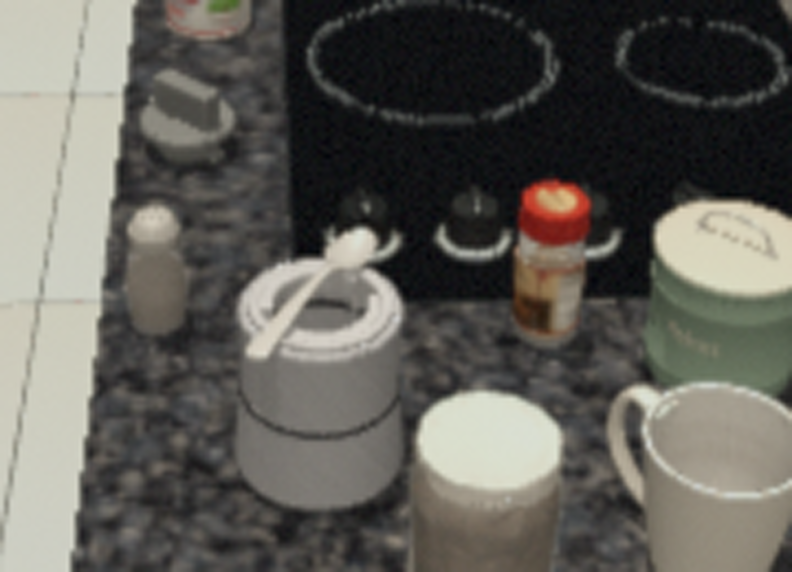

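The crop shows the spoon from (255,350) (handle) to (355,245) (bowl) over the grinder mouth centred near (320,305), and the lid at (187,120). Something about 0.3 m away blocks the top camera. I'll use side-camera depth instead and average a few frames.

```bash
cat > h.py <<'E'
from cell import ctrl
import cv2,numpy as np
C=ctrl.calibration("side");K=np.array(C["intrinsics"]);R=cv2.Rodrigues(np.array(C["rvec"]))[0];T=np.array(C["tvec"]).ravel()
def cloud(n=4):
    fs=[ctrl.read_camera("side") for _ in range(n)]
    im=np.mean([f[0] for f in fs],0).astype(np.uint8)
    D=np.array([f[1] for f in fs]);D[D==0]=np.nan;d=np.nanmedian(D,0)
    v,u=np.mgrid[:420,:560]
    P=np.stack([(u-K[0,2])/K[0,0]*d,(v-K[1,2])/K[1,1]*d,d],-1)
    return im,(P-T)@R
def plane(u,v,z):
    r=R.T@np.array([(u-K[0,2])/K[0,0],(v-K[1,2])/K[1,1],1]);o=-R.T@T
    return o+r*(z-o[2])/r[2]
def proj(p): return cv2.projectPoints(np.array(p,float).reshape(-1,1,3),C["rvec"],np.array(T),K,None)[0].reshape(-1,2)
def circ(p):
    A=np.c_[2*p[:,:2],np.ones(len(p))];s=np.linalg.lstsq(A,(p[:,:2]**2).sum(1),rcond=None)[0]
    return s[0],s[1],np.sqrt(s[2]+s[0]**2+s[1]**2)
def axis(p):
    (c,s,a)=cv2.minAreaRect((p[:,:2]*1000).astype(np.float32)); return np.array(c)/1000,s,a
E
cat >> .x 2>/dev/null
python3 - <<'E'
import warnings;warnings.filterwarnings("ignore")
from h import *
im,P=cloud(6);np.savez("pics/c0.npz",im=im,P=P)
def box(u0,u1,v0,v1): 
    p=P[v0:v1,u0:u1].reshape(-1,3);return p[np.isfinite(p).all(1)]
t=box(220,232,290,310);print("table z",np.median(t[:,2]),t[:,2].std())
g=box(250,294,245,306);h=np.histogram(g[:,2],bins=np.arange(0,.16,.005));print("grinder",h[0])
b=g[(g[:,2]>.02)&(g[:,2]<.10)];print("housing circ",circ(b),len(b))
c=g[(g[:,2]>.114)&(g[:,2]<.1245)];print("collar",c[:,:2].min(0),c[:,:2].max(0),len(c))
s=g[(g[:,2]>.1255)];print("spoon",len(s),s.min(0),s.max(0),axis(s),np.median(s[:,2]))
l=box(228,258,200,230);l=l[l[:,2]>.012];print("lid",np.histogram(l[:,2],bins=np.arange(0,.07,.004))[0])
bt=l[l[:,2]>.053];print("bar",len(bt),bt.min(0),bt.max(0),axis(bt),bt.mean(0))
cap=l[(l[:,2]>.024)&(l[:,2]<.032)];print("cap",cap.min(0),cap.max(0),len(cap))
E
```

```text
table z -0.0007910572814619043 0.0006302397369501183
grinder [130 115  65  65  57  60  57  59  64  55  64  57  58  60  75  79  71  71
  82  75  55  76 102 357  98  59  15   6   0   0   0]
housing circ (np.float64(0.5248309690620596), np.float64(-0.2569238789541417), np.float64(0.04407872102878876)) 1044
collar [ 0.47812551 -0.30468311] [ 0.57103002 -0.20078586] 486
spoon 68 [ 0.4956028  -0.43095115  0.12569664] [ 0.56399437 -0.20668812  0.13698428] (array([ 0.52927667, -0.31941223]), (66.03011322021484, 224.26719665527344), 1.0579426288604736) 0.12885350787838543
lid [  0   0   0   1   6  23 110  19  16  13  17  13  16  21  36   0   0]
bar 54 [0.41224661 0.08108801 0.05322035] [0.46021177 0.12271798 0.05827034] (array([0.43621301, 0.10460854]), (18.546382904052734, 55.1492805480957), 49.60847091674805) [0.43595252 0.1021928  0.0562485 ]
cap [0.40092435 0.06764846 0.02416875] [0.47312933 0.13295915 0.03158361] 129
```

Run:
```python
import warnings;warnings.filterwarnings("ignore")
from h import *
from scipy.optimize import least_squares
z=np.load("pics/c0.npz");im,P=z["im"],z["P"]
p=P[240:308,245:300].reshape(-1,3);p=p[np.isfinite(p).all(1)]
near=np.hypot(p[:,0]-.525,p[:,1]+.25)<.075
p=p[near]
w=p[(p[:,2]>.03)&(p[:,2]<.09)]
f=least_squares(lambda c:np.hypot(w[:,0]-c[0],w[:,1]-c[1])-.052,[.525,-.25],loss="soft_l1",f_scale=.001);c=f.x
print("wall fit",c,np.median(abs(f.fun)))
t=p[(p[:,2]>.1175)&(p[:,2]<.1225)];r=np.hypot(*(t[:,:2]-c).T);print("collar r pct",np.percentile(r,[1,5,50,95,99]),len(t))
hull=cv2.convexHull((t[r<.05][:,:2]*1000).astype(np.float32));print("mec",cv2.minEnclosingCircle(hull))
s=p[p[:,2]>.124];print("spoon",len(s),axis(s));m=s.mean(0);U,S,V=np.linalg.svd(s[:,:2]-m[:2]);print(m,V[0],(s[:,:2]-m[:2])@V[0])
q=P[200:230,228:258].reshape(-1,3);q=q[q[:,2]>.053];m=q[:,:2].mean(0);print("bar pts",cv2.boxPoints(cv2.minAreaRect((q[:,:2]*1000).astype(np.float32))))
U,S,V=np.linalg.svd(q[:,:2]-m);print("bar dir",m,V[0],np.degrees(np.arctan2(V[0][1],V[0][0])))
# rectified views at z=.12 for grinder and z=.124 for spoon
def rect(c,z,half,n=560):
    g=np.linspace(half,-half,n);X,Y=np.meshgrid(c[0]+g,c[1]+g,indexing='ij')
    uv=proj(np.stack([X,Y,np.full_like(X,z)],-1)).reshape(n,n,2).astype(np.float32)
    return cv2.remap(im,uv[...,0],uv[...,1],cv2.INTER_CUBIC)
A=rect(c,.12,.08,400);B=rect(m,.028,.06,400)
cv2.imwrite("pics/rect.png",np.hstack([A,B])[:,:,::-1])
```

```text
wall fit [ 0.52541185 -0.24745679] 0.0010383927668139413
collar r pct [0.0234122  0.02605128 0.03713438 0.04871248 0.0670822 ] 293
mec ((525.8267822265625, -246.33326721191406), 48.29521942138672)
spoon 106 (array([ 0.52408795, -0.24396629]), (121.10042572021484, 24.97414207458496), 59.02950668334961)
[ 0.52347088 -0.24341393  0.12688489] [-0.52205467 -0.85291202] [-0.05536799 -0.05677481 -0.05751588 -0.06040458 -0.05013298 -0.05340346
 -0.05332684 -0.05618293 -0.05628107 -0.05712651 -0.05757934 -0.04453283
 -0.04503639 -0.04861195 -0.04962868 -0.05104508 -0.05363673 -0.05443701
 -0.0544011  -0.03956643 -0.04192869 -0.05108697 -0.05050671 -0.03400596
 -0.03673993 -0.03774468 -0.04646969 -0.02977568 -0.04385907 -0.02606987
 -0.03774166 -0.02149985 -0.02331645 -0.03311796 -0.01419013 -0.01516623
 -0.01830119 -0.02106507 -0.02429019 -0.02553542 -0.02533316 -0.00707803
 -0.00900839 -0.01171212 -0.01586341 -0.00203006 -0.00381089 -0.00821826
  0.00289711  0.00335348  0.00166683 -0.00081915  0.00882464  0.0073669
  0.00641003  0.00270943  0.01278766  0.01234348  0.01100795  0.00810701
  0.01588456  0.01514396  0.01431226  0.02084462  0.01979179  0.01787388
  0.02506814  0.0247245   0.02289601  0.01988206  0.0287786   0.02800011
  0.02602342  0.02562876  0.03284317  0.03171979  0.03117184  0.02979683
  0.0367014   0.0375302   0.03543795  0.03339531  0.04130401  0.0402208
  0.0390184   0.03852264  0.03536632  0.04391597  0.04460098  0.04248573
  0.04268389  0.04027339  0.04884098  0.04920023  0.04641834  0.04674344
  0.04427354  0.05262938  0.05064428  0.04978633  0.04887428  0.0475896
  0.05758789  0.05124536  0.06074594  0.05738205]
bar pts [[409.20212  115.41432 ]
 [451.20572   79.677185]
 [463.2239    93.80275 ]
 [421.2203   129.53989 ]]
bar dir [0.43595252 0.1021928 ] [ 0.75045632 -0.66092005] -41.37007879598226
```

View pics/rect.png

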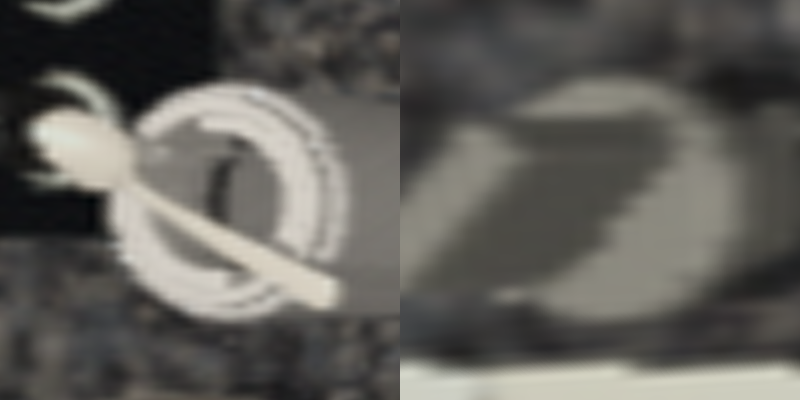

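```bash
cat > go.py <<'E'
import sys,numpy as np
from scipy.spatial.transform import Rotation as Ro
from cell import ctrl
s=ctrl.read_state();x,y,z,h=map(float,sys.argv[1:5])
M=Ro.from_rotvec(s["tool_rot"]).as_matrix();p=s["eef_pos"]
cur=np.degrees(np.arctan2(M[1,1],M[0,1]))
print("t",s["time_s"],"pos",p.round(4),"head",cur.round(2),"tilt",np.degrees(np.arccos(-M[2,2])).round(2),"q6",s["q"][5].round(2))
print("delta cm",(M.T@(np.array([x,y,z])-p)*100).round(2),"twist cw rad",np.radians((cur-h+180)%360-180).round(3),"F",s["wrist_force"].round(1),"w",round(s["width"],4),"g",round(s["grasp_force"],1))
E
python3 go.py .523 -.245 .248 -31.5
```

```text
t 0.45 pos [0.2207 0.4764 0.2482] head 65.15 tilt 0.01 q6 1.42
delta cm [-5.775e+01 -5.275e+01  3.000e-02] twist cw rad 1.687 F [ 0.5 -0.6  0.1] w 0.0855 g 0.0
```

```bash
python3 -m creep '[{"translation":[-2.8,-2.6,0],"twist":0},{"translation":[-2.8,-2.6,0],"twist":0},{"translation":[-2.8,-2.6,0],"twist":0},{"translation":[-2.8,-2.6,0],"twist":0},{"translation":[-2.8,-2.6,0],"twist":0},{"translation":[-2.8,-2.6,0],"twist":0},{"translation":[-2.8,-2.6,0],"twist":0},{"translation":[-2.8,-2.6,0],"twist":0},{"translation":[-2.8,-2.6,0],"twist":0},{"translation":[-2.8,-2.6,0],"twist":0}]' 3.6 30
python3 -m creep '[{"translation":[-2.8,-2.6,0],"twist":0},{"translation":[-2.8,-2.6,0],"twist":0},{"translation":[-2.8,-2.6,0],"twist":0},{"translation":[-2.8,-2.6,0],"twist":0},{"translation":[-2.8,-2.6,0],"twist":0},{"translation":[-2.8,-2.6,0],"twist":0},{"translation":[-2.8,-2.6,0],"twist":0},{"translation":[-2.8,-2.6,0],"twist":0},{"translation":[-2.8,-2.6,0],"twist":0},{"translation":[-1.8,-0.8,0],"twist":0}]'
python3 -m creep '[{"translation":[0,0,0],"twist":0.12},{"translation":[0,0,0],"twist":0.12},{"translation":[0,0,0],"twist":0.12},{"translation":[0,0,0],"twist":0.12},{"translation":[0,0,0],"twist":0.12},{"translation":[0,0,0],"twist":0.12},{"translation":[0,0,0],"twist":0.12},{"translation":[0,0,0],"twist":0.12},{"translation":[0,0,0],"twist":0.12},{"translation":[0,0,0],"twist":0.12}]'
python3 -m creep '[{"translation":[0,0,0],"twist":0.12},{"translation":[0,0,0],"twist":0.12},{"translation":[0,0,0],"twist":0.12},{"translation":[0,0,0],"twist":0.12},{"translation":[0,0,0],"twist":0}]'
python3 go.py .523 -.245 .16 -31.5
```

```text
time_s: 1.28
eef_pos: [0.3656, 0.121, 0.2485]
tool_rot: [0.676, 3.067, 0.0]
wrist_force: [0.7, -0.9, 0.3]
width: 0.0359
grasp_force: 0.0
time_s: 2.12
eef_pos: [0.5093, -0.2143, 0.2479]
tool_rot: [0.68, 3.067, -0.001]
wrist_force: [0.3, -0.6, 0.1]
width: 0.036
grasp_force: 0.0
time_s: 2.95
eef_pos: [0.5087, -0.2103, 0.2483]
tool_rot: [-2.297, -2.144, 0.0]
wrist_force: [-0.3, -0.3, 0.6]
width: 0.0362
grasp_force: 0.0
time_s: 3.37
eef_pos: [0.5087, -0.2103, 0.2483]
tool_rot: [-2.74, -1.536, 0.0]
wrist_force: [-0.7, 0.1, 1.5]
width: 0.036
grasp_force: 0.0
t 3.3667 pos [ 0.5087 -0.2103  0.2483] head -31.45 tilt 0.0 q6 1.58
delta cm [-2.22  3.03  8.83] twist cw rad 0.001 F [-0.7  0.1  1.5] w 0.036 g 0.0
```

```bash
python3 -m creep '[{"translation":[-1.1,1.5,0],"twist":0},{"translation":[-1.1,1.5,0],"twist":0},{"translation":[0,0,2.2],"twist":0},{"translation":[0,0,2.2],"twist":0},{"translation":[0,0,2.2],"twist":0},{"translation":[0,0,2.2],"twist":0},{"translation":[0,0,0],"twist":0},{"translation":[0,0,0],"twist":0}]'
python3 - <<'E'
from h import *
im,_=ctrl.read_camera("side")
cv2.imwrite("pics/crop2.png",cv2.resize(im[200:310,210:340,::-1],None,fx=5,fy=5,interpolation=cv2.INTER_CUBIC))
print(proj([[.523,-.245,.128],[.523,-.245,.143]]))
E
python3 go.py .523 -.245 .132 -31.5
```

```text
time_s: 4.03
eef_pos: [0.5226, -0.2444, 0.1601]
tool_rot: [-2.732, -1.547, 0.001]
wrist_force: [0.5, 0.0, 0.9]
width: 0.0364
grasp_force: 0.0
[[271.49313608 253.65373679]
 [271.53787752 248.90358778]]
t 4.0833 pos [ 0.5232 -0.2447  0.1612] head -30.98 tilt 0.02 q6 1.53
delta cm [-0.03 -0.01  2.92] twist cw rad 0.009 F [0.3 0.  0.7] w 0.0362 g 0.0
```

View pics/crop2.png

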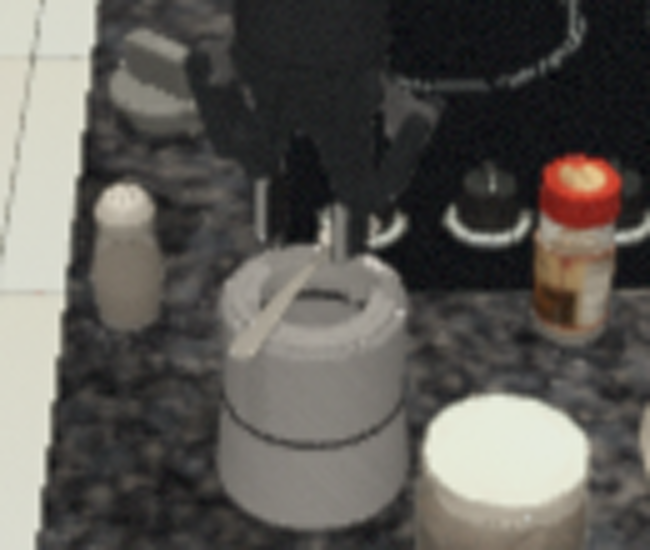

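The fingers straddle the spoon, with tips at about (262,243) and (345,262) in the crop, which matches the projected TCP. I'll descend and close.

```bash
python3 -m creep '[{"translation":[0,0,0.9],"twist":0},{"translation":[0,0,0.9],"twist":0},{"translation":[0,0,0.9],"twist":0},{"translation":[0,0,0],"twist":0},{"translation":[0,0,0],"twist":0}]'
python3 -m creep '[{"translation":[0,0,0],"twist":0},{"translation":[0,0,0],"twist":0},{"translation":[0,0,0],"twist":0},{"translation":[0,0,0],"twist":0},{"translation":[0,0,0],"twist":0},{"translation":[0,0,0],"twist":0}]' 1.0 30
python3 -m creep '[{"translation":[0,0,-1],"twist":0},{"translation":[0,0,-2],"twist":0},{"translation":[0,0,-2],"twist":0},{"translation":[0,0,-2],"twist":0},{"translation":[0,0,-2],"twist":0},{"translation":[0,0,-2],"twist":0},{"translation":[0,0,0],"twist":0}]'
```

```text
time_s: 4.5
eef_pos: [0.5236, -0.245, 0.1355]
tool_rot: [2.733, 1.544, 0.002]
wrist_force: [-6.1, 3.7, 34.9]
width: 0.0364
grasp_force: 17.2
time_s: 5.0
eef_pos: [0.5194, -0.2423, 0.1353]
tool_rot: [-2.731, -1.543, 0.005]
wrist_force: [-34.0, 18.8, 59.6]
width: 0.0218
grasp_force: 36.3
time_s: 5.58
eef_pos: [0.524, -0.2453, 0.2464]
tool_rot: [2.732, 1.543, 0.003]
wrist_force: [-0.1, -0.8, 0.3]
width: 0.0205
grasp_force: 29.3
```

```bash
python3 - <<'E'
from h import *
z=np.load("pics/c0.npz");P=z["P"].reshape(-1,3)
def reg(x0,x1,y0,y1,z0,z1):
    return P[(P[:,0]>x0)&(P[:,0]<x1)&(P[:,1]>y0)&(P[:,1]<y1)&(P[:,2]>z0)&(P[:,2]<z1)]
j=reg(.4,.8,-.6,-.3,.15,.18);print(j.min(0),j.max(0),len(j))
j=reg(.4,.6,-.2,.0,.05,.1);print(j.min(0),j.max(0),len(j))
E
python3 go.py .46 -.41 .247 -31.5
```

```text
[ 0.56468013 -0.45697193  0.15101826] [ 0.63578773 -0.38590711  0.16462235] 729
[ 0.40446    -0.13196929  0.05013687] [ 0.4392264  -0.10732486  0.08931338] 168
t 5.5833 pos [ 0.524  -0.2453  0.2464] head -31.09 tilt 0.27 q6 1.53
delta cm [-17.41   3.02  -0.04] twist cw rad 0.007 F [-0.1 -0.8  0.3] w 0.0205 g 29.3
```

```bash
python3 -m creep '[{"translation":[-2.5,0.5,0],"twist":0},{"translation":[-3,0.5,0],"twist":0},{"translation":[-3,0.5,0],"twist":0},{"translation":[-3,0.5,0],"twist":0},{"translation":[-3,0.5,0],"twist":0},{"translation":[-2.9,0.5,0],"twist":0},{"translation":[0,0,3],"twist":0},{"translation":[0,0,3.5],"twist":0},{"translation":[0,0,3.5],"twist":0},{"translation":[0,0,3.5],"twist":0}]'
python3 -m creep '[{"translation":[0,0,3],"twist":0},{"translation":[0,0,3],"twist":0},{"translation":[0,0,1.5],"twist":0},{"translation":[0,0,0.5],"twist":0},{"translation":[0,0,0],"twist":0}]'
python3 go.py .46 -.41 .018 -31.5
```

```text
time_s: 6.42
eef_pos: [0.4584, -0.409, 0.106]
tool_rot: [-2.736, -1.544, -0.0]
wrist_force: [0.9, -0.3, -1.2]
width: 0.0205
grasp_force: 29.3
time_s: 6.83
eef_pos: [0.4582, -0.4084, 0.0268]
tool_rot: [-2.734, -1.543, 0.001]
wrist_force: [-0.5, -0.6, -0.5]
width: 0.0203
grasp_force: 29.3
t 6.8333 pos [ 0.4582 -0.4084  0.0268] head -31.1 tilt 0.14 q6 1.25
delta cm [-0.04  0.24  0.88] twist cw rad 0.007 F [-0.5 -0.6 -0.5] w 0.0203 g 29.3
```

```bash
python3 -m creep '[{"translation":[0,0,0.3],"twist":0},{"translation":[0,0,0.3],"twist":0},{"translation":[0,0,0.2],"twist":0},{"translation":[0,0,0],"twist":0},{"translation":[0,0,0],"twist":0}]'
```

```text
time_s: 7.25
eef_pos: [0.459, -0.4093, 0.0207]
tool_rot: [2.735, 1.544, 0.0]
wrist_force: [0.1, 0.1, -1.0]
width: 0.0203
grasp_force: 29.3
```

```bash
python3 -m creep '[{"translation":[0,0,0.2],"twist":0},{"translation":[0,0,0.15],"twist":0},{"translation":[0,0,0],"twist":0},{"translation":[0,0,0],"twist":0}]'
```

```text
time_s: 7.58
eef_pos: [0.459, -0.4093, 0.0172]
tool_rot: [2.735, 1.544, 0.0]
wrist_force: [-0.7, -0.0, 5.3]
width: 0.0206
grasp_force: 32.7
```

```bash
python3 -m creep '[{"translation":[0,0,0],"twist":0},{"translation":[0,0,0],"twist":0},{"translation":[0,0,0],"twist":0},{"translation":[0,0,0],"twist":0}]' 4.2
python3 -m creep '[{"translation":[0,0,-1],"twist":0},{"translation":[0,0,-3],"twist":0},{"translation":[0,0,-3],"twist":0},{"translation":[0,0,-3],"twist":0},{"translation":[0,0,-4],"twist":0},{"translation":[0,0,-4],"twist":0},{"translation":[0,0,-4],"twist":0},{"translation":[0,0,0],"twist":0}]'
python3 - <<'E'
import warnings;warnings.filterwarnings("ignore")
from h import *
im,P=cloud(4);np.savez("pics/c1.npz",im=im,P=P)
q=P.reshape(-1,3);q=q[(abs(q[:,0]-.46)<.09)&(abs(q[:,1]+.41)<.1)&(q[:,2]>.004)&(q[:,2]<.03)];print("spoon",len(q),q.mean(0),axis(q))
E
python3 go.py .4362 .1046 .24 48.6
```

```text
time_s: 7.92
eef_pos: [0.4588, -0.4091, 0.0167]
tool_rot: [-2.736, -1.544, 0.0]
wrist_force: [-0.0, -0.6, -0.5]
width: 0.0421
grasp_force: 0.0
time_s: 8.58
eef_pos: [0.4601, -0.4105, 0.2452]
tool_rot: [2.727, 1.539, 0.003]
wrist_force: [1.4, -0.7, 0.3]
width: 0.0418
grasp_force: 0.0
spoon 166 [ 0.45833511 -0.40977835  0.00678561] (array([ 0.45674557, -0.40704004]), (121.11578369140625, 25.505374908447266), 54.26335525512695)
t 8.7833 pos [ 0.4585 -0.4088  0.2363] head -31.11 tilt 0.06 q6 1.25
delta cm [ 42.8  -28.44  -0.33] twist cw rad -1.391 F [-0.5  0.6 -1.4] w 0.0417 g 0.0
```

```bash
python3 -m creep '[{"translation":[2.5,-1.7,0],"twist":0},{"translation":[2.5,-1.7,0],"twist":0},{"translation":[2.5,-1.7,0],"twist":0},{"translation":[2.5,-1.7,0],"twist":0},{"translation":[2.5,-1.7,0],"twist":0},{"translation":[2.5,-1.7,0],"twist":0},{"translation":[2.5,-1.7,0],"twist":0},{"translation":[2.5,-1.7,0],"twist":0},{"translation":[2.5,-1.7,0],"twist":0},{"translation":[2.5,-1.7,0],"twist":0}]' 6
python3 -m creep '[{"translation":[2.5,-1.7,0],"twist":0},{"translation":[2.5,-1.7,0],"twist":0},{"translation":[2.5,-1.6,0],"twist":0},{"translation":[2.5,-1.6,0],"twist":0},{"translation":[2.5,-1.6,0],"twist":0},{"translation":[2.5,-1.6,0],"twist":0},{"translation":[2.5,-1.6,0],"twist":0},{"translation":[0,0,0],"twist":-0.12},{"translation":[0,0,0],"twist":-0.12},{"translation":[0,0,0],"twist":-0.12}]'
python3 -m creep '[{"translation":[0,0,0],"twist":-0.12},{"translation":[0,0,0],"twist":-0.12},{"translation":[0,0,0],"twist":-0.12},{"translation":[0,0,0],"twist":-0.12},{"translation":[0,0,0],"twist":-0.12},{"translation":[0,0,0],"twist":-0.12},{"translation":[0,0,0],"twist":-0.12},{"translation":[0,0,0],"twist":-0.12},{"translation":[0,0,0],"twist":-0.07},{"translation":[0,0,0],"twist":0}]'
python3 go.py .4362 .1046 .15 48.6
python3 - <<'E'
import warnings;warnings.filterwarnings("ignore")
from h import *
from scipy.optimize import least_squares
im,P=cloud(8);np.savez("pics/c2.npz",im=im,P=P)
p=P[240:308,245:300].reshape(-1,3);p=p[np.isfinite(p).all(1)];p=p[np.hypot(p[:,0]-.525,p[:,1]+.25)<.075]
w=p[(p[:,2]>.03)&(p[:,2]<.09)]
def fit(w,r,c0): 
    f=least_squares(lambda c:np.hypot(w[:,0]-c[0],w[:,1]-c[1])-r,c0,loss="soft_l1",f_scale=.001);return f.x,np.median(abs(f.fun))
print("wall",fit(w,.052,[.525,-.25]))
print(np.histogram(p[:,2],bins=np.arange(.06,.135,.003)))
t=p[(p[:,2]>.116)&(p[:,2]<.124)];h=cv2.convexHull((t[:,:2]*1000).astype(np.float32))[:,0]/1000
print("top hull",fit(h,.042,[.525,-.25]),len(t),t[:,2].mean())
c=np.array([.525,-.2485])
g=np.linspace(.06,-.06,520);X,Y=np.meshgrid(c[0]+g,c[1]+g,indexing='ij')
uv=proj(np.stack([X,Y,np.full_like(X,.12)],-1)).reshape(520,520,2).astype(np.float32)
A=cv2.remap(im,uv[...,0],uv[...,1],cv2.INTER_CUBIC)
cv2.circle(A,(260,260),182,(255,0,0),1);cv2.circle(A,(260,260),121,(255,0,0),1)
cv2.imwrite("pics/rect2.png",A[:,:,::-1])
E
```

```text
time_s: 9.62
eef_pos: [0.4414, -0.1056, 0.2357]
tool_rot: [-2.734, -1.543, 0.002]
wrist_force: [0.5, 0.4, 0.8]
width: 0.0597
grasp_force: 0.0
time_s: 10.45
eef_pos: [0.4344, 0.1021, 0.2356]
tool_rot: [-2.407, -2.017, 0.003]
wrist_force: [0.2, -0.4, 0.2]
width: 0.0596
grasp_force: 0.0
time_s: 11.28
eef_pos: [0.4345, 0.1015, 0.2358]
tool_rot: [-1.107, -2.938, 0.001]
wrist_force: [-0.1, 0.3, 0.5]
width: 0.06
grasp_force: 0.0
t 11.2833 pos [0.4345 0.1015 0.2358] head 48.72 tilt 0.13 q6 0.77
delta cm [0.07 0.36 8.58] twist cw rad 0.002 F [-0.1  0.3  0.5] w 0.06 g 0.0
wall (array([ 0.52551499, -0.24751996]), np.float64(0.001023246141530619))
(array([ 41,  31,  37,  46,  43,  47,  53,  46,  49,  48,  56,  52,  47,
        39,  39,  46,  51,  60, 160, 279,  18,   0,   0,   0,   0]), array([0.06 , 0.063, 0.066, 0.069, 0.072, 0.075, 0.078, 0.081, 0.084,
       0.087, 0.09 , 0.093, 0.096, 0.099, 0.102, 0.105, 0.108, 0.111,
       0.114, 0.117, 0.12 , 0.123, 0.126, 0.129, 0.132, 0.135]))
top hull (array([ 0.52479155, -0.25377085]), np.float64(0.0013330050199314228)) 326 0.11877854517498757
```

View pics/rect2.png

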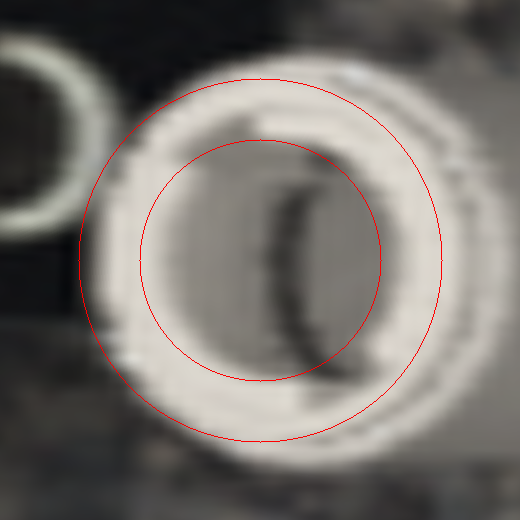

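The rectified view (0.231 mm/px, up = +x, left = +y) shows the hole centred near (280,260), with dark slot notches at about (215,130) and (330,390). The centre in y needs pinning down, so I'll take radial edge profiles and check the wall depth by height.

Run:
```python
import warnings;warnings.filterwarnings("ignore")
from h import *
from scipy.optimize import least_squares
z=np.load("pics/c2.npz");im,P=z["im"],z["P"]
G=cv2.cvtColor(im,cv2.COLOR_RGB2GRAY).astype(np.float32)
p=P[240:312,245:300].reshape(-1,3);p=p[np.isfinite(p).all(1)]
for a,b in((.01,.03),(.03,.05),(.05,.07),(.07,.09),(.09,.105),(.105,.112)):
    w=p[(p[:,2]>a)&(p[:,2]<b)&(np.hypot(p[:,0]-.525,p[:,1]+.25)<.06)&(p[:,1]<-.265)]
    f=least_squares(lambda c:np.hypot(w[:,0]-c[0],w[:,1]-c[1])-c[2],[.525,-.25,.05],loss="soft_l1",f_scale=.001)
    f2=least_squares(lambda c:np.hypot(w[:,0]-c[0],w[:,1]-c[1])-.052,[.525,-.25],loss="soft_l1",f_scale=.001)
    print(a,f.x.round(4),f2.x.round(4),"miny",np.percentile(w[abs(w[:,0]-.525)<.01][:,1],[10,50]).round(4))
# central column depth section
for v in range(248,305,2):
    print(v,P[v,271].round(4),int(G[v,271]),end=" | ")
print()
def samp(c,r,th,z=.12):
    uv=proj(np.c_[c[0]+r*np.cos(th),c[1]+r*np.sin(th),np.full(len(r),z)]).astype(np.float32)
    return cv2.remap(G,uv[:,0][None],uv[:,1][None],cv2.INTER_CUBIC)[0]
c=np.array([.525,-.252]);r=np.arange(.018,.036,.0003)
pts=[]
for d in range(0,360,10):
    th=np.radians(d);s=samp(c,r,np.full(len(r),th));g=np.gradient(s);k=g.argmax();pts.append([d,r[k],g[k]])
pts=np.array(pts);print(pts.round(4)[:,:2].tolist())
x=c[0]+pts[:,1]*np.cos(np.radians(pts[:,0]));y=c[1]+pts[:,1]*np.sin(np.radians(pts[:,0]))
f=least_squares(lambda q:np.hypot(x-q[0],y-q[1])-.028,c,loss="soft_l1",f_scale=.001);print("hole",f.x,abs(f.fun).round(4))
```

```text
0.01 [ 0.5252 -0.252   0.0504] [ 0.5253 -0.2502] miny [-0.3032 -0.3021]
0.03 [ 0.5252 -0.2519  0.0489] [ 0.5252 -0.2483] miny [-0.3016 -0.3003]
0.05 [ 0.5252 -0.2514  0.048 ] [ 0.5253 -0.2468] miny [-0.3001 -0.2989]
0.07 [ 0.5253 -0.2517  0.0475] [ 0.5255 -0.2466] miny [-0.2997 -0.2988]
0.09 [ 0.5251 -0.2517  0.0475] [ 0.5252 -0.2466] miny [-0.2996 -0.2988]
0.105 [ 0.5251 -0.2518  0.0474] [ 0.5253 -0.2465] miny [-0.2996 -0.2986]
248 [ 0.5295 -0.0531  0.0051] 91 | 250 [ 0.5228 -0.2181  0.1197] 210 | 252 [ 0.5226 -0.2237  0.1173] 171 | 254 [ 0.5226 -0.2232  0.1105] 134 | 256 [ 0.5231 -0.2129  0.096 ] 122 | 258 [ 0.5231 -0.2142  0.0903] 67 | 260 [ 0.5232 -0.2137  0.0832] 110 | 262 [ 0.5232 -0.2132  0.0761] 121 | 264 [ 0.5233 -0.2131  0.0692] 128 | 266 [ 0.5204 -0.284   0.1193] 209 | 268 [ 0.5201 -0.2919  0.1194] 207 | 270 [ 0.5201 -0.2939  0.1148] 181 | 272 [ 0.5199 -0.2988  0.1125] 144 | 274 [ 0.5199 -0.299   0.1064] 126 | 276 [ 0.52   -0.2994  0.1003] 127 | 278 [ 0.5201 -0.2983  0.093 ] 125 | 280 [ 0.5201 -0.2988  0.087 ] 127 | 282 [ 0.5201 -0.299   0.0807] 127 | 284 [ 0.5202 -0.2985 
[... 563 characters left out ...]
264], [120.0, 0.0258], [130.0, 0.0267], [140.0, 0.0267], [150.0, 0.0273], [160.0, 0.0255], [170.0, 0.027], [180.0, 0.0273], [190.0, 0.0273], [200.0, 0.0288], [210.0, 0.0327], [220.0, 0.0357], [230.0, 0.0273], [240.0, 0.0285], [250.0, 0.0291], [260.0, 0.0291], [270.0, 0.0291], [280.0, 0.0297], [290.0, 0.0291], [300.0, 0.0303], [310.0, 0.0285], [320.0, 0.0276], [330.0, 0.0285], [340.0, 0.0282], [350.0, 0.0276]]
hole [ 0.52537115 -0.25360862] [0.0004 0.0065 0.0073 0.0052 0.0064 0.0009 0.001  0.0005 0.001  0.0018
 0.0009 0.     0.0006 0.0002 0.     0.0005 0.0016 0.0003 0.0003 0.0006
 0.0006 0.0043 0.007  0.0017 0.0007 0.0003 0.0004 0.0005 0.0001 0.0005
 0.0007 0.001  0.0017 0.0006 0.0007 0.001 ]
```

Run:
```python
import warnings;warnings.filterwarnings("ignore")
from h import *
z=np.load("pics/c2.npz");im,P=z["im"],z["P"];G=cv2.cvtColor(im,cv2.COLOR_RGB2GRAY).astype(np.float32)
c=np.array([.5252,-.2530]);d=np.arange(0,360,4);th=np.radians(d)
def s(r,zz,I,m=cv2.INTER_CUBIC):
    uv=proj(np.c_[c[0]+r*np.cos(th),c[1]+r*np.sin(th),np.full(len(d),zz)]).astype(np.float32)
    return cv2.remap(I.astype(np.float32),uv[:,0][None],uv[:,1][None],m)[0]
a=[s(r,.12,G) for r in(.030,.032,.034)];dz=s(.0315,.12,P[...,2],cv2.INTER_LINEAR);m=[s(r,.115,G) for r in(.044,.046)]
for i in range(len(d)): print(d[i],*[int(x[i]) for x in a],round(float(dz[i]),3),*[int(x[i]) for x in m],end=" | " if i%3<2 else "\n")
A=np.array(a).mean(0)
def cen(lo,hi,base=210):
    k=(d>=lo)&(d<=hi);w=np.clip(base-A[k]-20,0,None);return (w*d[k]).sum()/w.sum()
print(cen(4,52),cen(184,240))
```

```text
0 215 212 198 0.119 201 178 | 4 213 212 196 0.119 201 178 | 8 188 190 190 0.118 195 176
12 150 154 170 0.114 200 168 | 16 127 134 157 0.112 210 172 | 20 124 132 159 0.113 199 184
24 127 136 165 0.114 202 170 | 28 127 139 167 0.114 207 189 | 32 127 140 170 0.115 205 184
36 128 141 164 0.115 212 181 | 40 136 144 169 0.117 212 186 | 44 166 164 173 0.118 209 193
48 196 194 193 0.119 211 198 | 52 202 211 211 0.12 211 192 | 56 208 214 213 0.12 200 172
60 209 213 211 0.119 208 198 | 64 205 209 211 0.119 209 184 | 68 203 208 211 0.119 203 183
72 202 211 212 0.119 201 189 | 76 202 213 212 0.119 211 202 | 80 204 211 209 0.119 214 198
84 206 212 209 0.119 212 191 | 88 206 213 210 0.119 213 189 | 92 207 213 211 0.119 214 189
96 206 213 210 0.119 214 198 | 100 206 213 210 0.119 210 198 | 104 204 212 212 0.119 198 181
108 203 211 214 0.119 194 164 | 112 206 211 211 0.119 208 190 | 116 210 212 207 0.119 210 201
120 207 212 211 0.119 208 217 | 124 207 213 213 0.119 211 192 | 128 212 214 212 0.119 203 187
132 212 215 212 0.119 208 192 | 136 206 213 212 0.119 206 193 | 140 208 215 213 0.119 206 179
14
[... 1015 characters left out ...]
 189 181
276 192 208 214 0.111 182 173 | 280 191 206 213 0.12 188 176 | 284 196 208 214 0.12 186 176
288 203 214 213 0.12 185 174 | 292 200 215 213 0.119 177 157 | 296 198 210 214 0.118 172 158
300 190 207 216 0.119 177 158 | 304 195 215 216 0.119 174 156 | 308 204 215 215 0.119 183 176
312 206 214 214 0.119 189 182 | 316 204 215 216 0.119 189 172 | 320 199 214 214 0.119 190 172
324 202 215 209 0.119 193 174 | 328 201 216 209 0.119 193 174 | 332 213 215 208 0.119 194 180
336 209 216 212 0.119 195 174 | 340 203 218 212 0.119 192 177 | 344 207 217 209 0.119 202 193
348 213 214 206 0.119 197 191 | 352 216 213 202 0.119 189 176 | 356 217 214 200 0.119 199 176
27.09832196366867 208.54093932377097
```

Slots at 28° and 208° (the dips agree, and the two-bar mark is at 298°, as it should be). The grinder axis is at about (0.525, -0.2525). Next I'll grasp the lid.

```bash
python3 -m creep '[{"translation":[0.1,0.35,0],"twist":0},{"translation":[0,0,3],"twist":0},{"translation":[0,0,3],"twist":0},{"translation":[0,0,3],"twist":0},{"translation":[0,0,3],"twist":0},{"translation":[0,0,3],"twist":0},{"translation":[0,0,2],"twist":0},{"translation":[0,0,0.5],"twist":0},{"translation":[0,0,0],"twist":0}]' 4.6
python3 go.py .4362 .1046 .051 49
```

```text
time_s: 12.43
eef_pos: [0.4362, 0.1049, 0.061]
tool_rot: [-1.112, -2.936, 0.001]
wrist_force: [0.3, -0.1, 0.6]
width: 0.0462
grasp_force: 0.0
t 12.4333 pos [0.4362 0.1049 0.061 ] head 48.52 tilt 0.13 q6 0.78
delta cm [-0.02 -0.02  1.  ] twist cw rad -0.008 F [ 0.3 -0.1  0.6] w 0.0462 g 0.0
```

```bash
python3 -m creep '[{"translation":[0,0,0.5],"twist":0},{"translation":[0,0,0.5],"twist":0},{"translation":[0,0,0],"twist":0},{"translation":[0,0,0],"twist":0}]'
python3 -m creep '[{"translation":[0,0,0],"twist":0},{"translation":[0,0,0],"twist":0},{"translation":[0,0,0],"twist":0},{"translation":[0,0,0],"twist":0},{"translation":[0,0,0],"twist":0},{"translation":[0,0,0],"twist":0}]' 0.5 40
python3 go.py .4362 .1046 .051 49
```

```text
time_s: 12.77
eef_pos: [0.4371, 0.1048, 0.0522]
tool_rot: [1.112, 2.937, 0.0]
wrist_force: [-1.0, 0.6, -0.6]
width: 0.046
grasp_force: 0.0
time_s: 13.27
eef_pos: [0.4371, 0.1048, 0.0521]
tool_rot: [1.112, 2.938, 0.0]
wrist_force: [-0.8, -0.3, 6.5]
width: 0.0172
grasp_force: 43.6
t 13.2667 pos [0.4371 0.1048 0.0521] head 48.53 tilt 0.04 q6 0.78
delta cm [ 0.05 -0.07  0.11] twist cw rad -0.008 F [-0.8 -0.3  6.5] w 0.0172 g 43.6
```

```bash
python3 -m creep '[{"translation":[0,0,-0.5],"twist":0},{"translation":[0,0,-2],"twist":0},{"translation":[0,0,-3],"twist":0},{"translation":[0,0,-3],"twist":0},{"translation":[0,0,-3],"twist":0},{"translation":[0,0,-3],"twist":0},{"translation":[0,0,-2],"twist":0},{"translation":[0,0,-1],"twist":0},{"translation":[0,0,0],"twist":0},{"translation":[0,0,0],"twist":0}]' 0.5 70
python3 -m creep '[{"translation":[0,0,0],"twist":-0.12},{"translation":[0,0,0],"twist":-0.12},{"translation":[0,0,0],"twist":-0.12},{"translation":[0,0,0],"twist":-0.12},{"translation":[0,0,0],"twist":-0.12},{"translation":[0,0,0],"twist":-0.12},{"translation":[0,0,0],"twist":-0.12},{"translation":[0,0,0],"twist":-0.12},{"translation":[0,0,0],"twist":-0.12},{"translation":[0,0,0],"twist":-0.12}]'
python3 go.py .5252 -.2525 .23 118
```

```text
time_s: 14.1
eef_pos: [0.4368, 0.1048, 0.2267]
tool_rot: [1.112, 2.938, 0.0]
wrist_force: [-0.2, -0.5, -1.9]
width: 0.0164
grasp_force: 68.8
time_s: 14.93
eef_pos: [0.4362, 0.1048, 0.2254]
tool_rot: [0.749, -3.049, -0.001]
wrist_force: [0.5, 0.6, -1.6]
width: 0.0165
grasp_force: 68.8
t 14.9333 pos [0.4362 0.1048 0.2254] head 117.62 tilt 0.13 q6 -0.43
delta cm [  8.68 -35.78  -0.47] twist cw rad -0.007 F [ 0.5  0.6 -1.6] w 0.0165 g 68.8
```

```bash
python3 -m creep '[{"translation":[0.7,-3,0],"twist":0},{"translation":[0.7,-3,0],"twist":0},{"translation":[0.7,-3,0],"twist":0},{"translation":[0.7,-3,0],"twist":0},{"translation":[0.7,-3,0],"twist":0},{"translation":[0.7,-3,0],"twist":0},{"translation":[0.7,-3,0],"twist":0},{"translation":[0.7,-3,0],"twist":0},{"translation":[0.7,-3,0],"twist":0},{"translation":[0.7,-3,0],"twist":0}]'
python3 -m creep '[{"translation":[0.7,-3,0],"twist":0},{"translation":[0.7,-2.4,0],"twist":0},{"translation":[0,0,0],"twist":0},{"translation":[0,0,0],"twist":0}]'
python3 - <<'E'
import warnings;warnings.filterwarnings("ignore")
from h import *
from scipy.optimize import least_squares
im,P=cloud(6);np.savez("pics/c3.npz",im=im,P=P);t=ctrl.read_state()["eef_pos"];print(t)
p=P.reshape(-1,3);p=p[np.isfinite(p).all(1)];p=p[(np.hypot(p[:,0]-t[0],p[:,1]-t[1])<.06)]
print(np.histogram(p[:,2],bins=np.arange(.16,.24,.004)))
zt=t[2]-.052
for n,a,b,r in(("cap wall",.021,.0265,.038),("plug",.008,.019,.026)):
    w=p[(p[:,2]>zt+a)&(p[:,2]<zt+b)&(p[:,1]<t[1])]
    for R0 in(r,None):
        f=least_squares(lambda c:np.hypot(w[:,0]-c[0],w[:,1]-c[1])-(R0 or c[2]),[*t[:2],r],loss="soft_l1",f_scale=.001);print(n,len(w),f.x,f.x[:2]-t[:2],np.median(abs(f.fun)))
cv2.imwrite("pics/crop3.png",cv2.resize(im[200:310,210:340,::-1],None,fx=5,fy=5,interpolation=cv2.INTER_CUBIC))
E
python3 go.py .5252 -.2525 .23 118
```

```text
time_s: 15.77
eef_pos: [0.5117, -0.1953, 0.2253]
tool_rot: [0.74, -3.052, -0.002]
wrist_force: [0.9, 0.0, -1.7]
width: 0.0166
grasp_force: 68.9
time_s: 16.1
eef_pos: [0.524, -0.2492, 0.2249]
tool_rot: [0.738, -3.052, -0.003]
wrist_force: [0.5, 0.4, -1.9]
width: 0.0166
grasp_force: 69.1
[ 0.52438914 -0.24751749  0.22682788]
(array([  0,   0,   0,  14,  33,  18,   8,   1,  24,  71, 190,  21,  24,
        26,  30,  30,  34,  66,  22]), array([0.16 , 0.164, 0.168, 0.172, 0.176, 0.18 , 0.184, 0.188, 0.192,
       0.196, 0.2  , 0.204, 0.208, 0.212, 0.216, 0.22 , 0.224, 0.228,
       0.232, 0.236]))
cap wall 191 [ 0.5211781  -0.24136951  0.038     ] [-0.00321104  0.00614798] 0.004747451193332468
cap wall 191 [ 0.52008849 -0.25039809  0.03099011] [-0.00430065 -0.0028806 ] 0.004213187758550015
plug 16 [ 0.52228241 -0.24891993  0.026     ] [-0.00210673 -0.00140244] 0.0012165600676461528
plug 16 [ 38.5742257  447.57580645 449.46294197] [ 38.04983655 447.82332395] 0.0014625593111645685
t 16.4 pos [ 0.5244 -0.2475  0.2268] head 117.34 tilt 0.0 q6 -1.06
delta cm [ 0.16 -0.48 -0.32] twist cw rad -0.012 F [ 1.  -0.3 -1.3] w 0.0164 g 69.1
```

View pics/crop3.png

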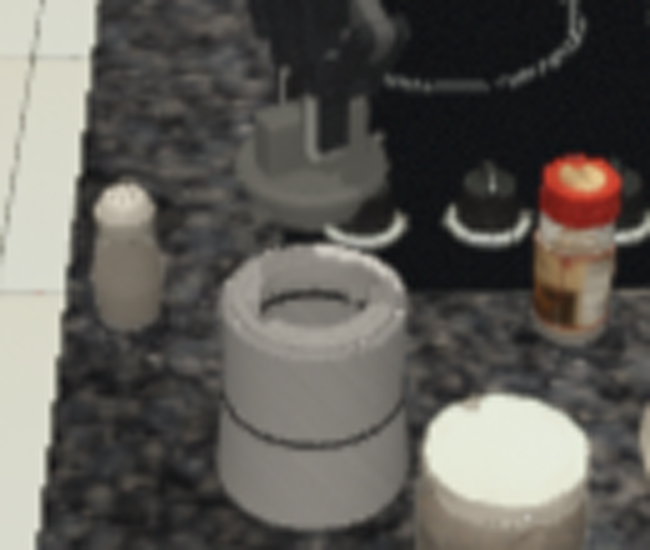

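The lid hangs level over the grinder, with its cap centred at crop (312,170) against the mouth at (312,300). I'll compute the lid's offset in the hand from the cap's hull.

Run:
```python
import warnings;warnings.filterwarnings("ignore")
from h import *
from scipy.optimize import least_squares
z=np.load("pics/c3.npz");im,P=z["im"],z["P"];t=np.array([.5244,-.2475,.2268])
p=P.reshape(-1,3);p=p[np.isfinite(p).all(1)];p=p[(np.hypot(p[:,0]-t[0],p[:,1]-t[1])<.055)]
w=p[(p[:,2]>.1985)&(p[:,2]<.206)];h=cv2.convexHull((w[:,:2]*1000).astype(np.float32))[:,0]/1000
print(h.min(0),h.max(0),w[:,2].mean())
f=least_squares(lambda c:np.hypot(h[:,0]-c[0],h[:,1]-c[1])-.038,t[:2],loss="soft_l1",f_scale=.0007);print("cap",f.x,f.fun.round(4),h.round(3).tolist())
q=p[(p[:,2]>.2285)&(p[:,2]<.238)];print("bar top",axis(q),q[:,:2].min(0),q[:,:2].max(0))
# horizontal silhouette of plug and cap in depth frames: widest rows
D=(P-0)@R.T+T
m=np.isfinite(P[...,2])&(np.hypot(P[...,0]-t[0],P[...,1]-t[1])<.06)&(P[...,2]>.16)&(P[...,2]<.206)
for v in range(226,250,2):
    u=np.where(m[v,230:310])[0]+230
    if len(u): print(v,u.min(),u.max(),P[v,u.min(),0].round(4),P[v,u.max(),0].round(4),P[v,(u.min()+u.max())//2].round(4))
```

```text
[ 0.48660296 -0.28553778] [ 0.559425   -0.22993326] 0.2010081767648665
cap [ 0.52300628 -0.24768273] [ 0.0025 -0.0052 -0.001  -0.0017  0.0025  0.      0.0001  0.0008  0.0004
 -0.0001 -0.0001 -0.0011 -0.0002 -0.0015 -0.0013] [[0.5590000152587891, -0.23000000417232513], [0.49399998784065247, -0.23199999332427979], [0.48899999260902405, -0.23199999332427979], [0.4869999885559082, -0.24699999392032623], [0.4869999885559082, -0.26499998569488525], [0.49399998784065247, -0.2720000147819519], [0.503000020980835, -0.2800000011920929], [0.5080000162124634, -0.28299999237060547], [0.5149999856948853, -0.2849999964237213], [0.5220000147819519, -0.28600001335144043], [0.5270000100135803, -0.2849999964237213], [0.5370000004768372, -0.28200000524520874], [0.546999990940094, -0.2770000100135803], [0.5519999861717224, -0.27000001072883606], [0.5569999814033508, -0.26100000739097595]]
bar top (array([ 0.52154095, -0.2548242 ]), (29.73438262939453, 49.73605728149414), 83.4755630493164) [ 0.49656057 -0.27044252] [ 0.54793722 -0.23954089]
228 258 285 0.4893 0.5565 [ 0.5204 -0.2643  0.2193]
230 257 286 0.4867 0.5584 [ 0.5205 -0.2642  0.2134]
232 257 287 0.4867 0.5606 [ 0.5232 -0.2584  0.2037]
234 257 286 0.4866 0.5573 [ 0.5206 -0.2632  0.2011]
236 258 286 0.489 0.5573 [ 0.5227 -0.271   0.2006]
238 260 284 0.4937 0.5517 [ 0.5223 -0.2804  0.2013]
240 261 281 0.4963 0.5443 [ 0.5198 -0.2849  0.1986]
242 259 280 0.4913 0.5428 [ 0.5155 -0.2735  0.1848]
244 261 277 0.4961 0.5352 [ 0.5155 -0.2719  0.1777]
```

```bash
python3 go.py .5263 -.2521 .178 118; python3 -m creep '[{"translation":[0.3,-0.3,1],"twist":-0.012},{"translation":[0,0,1.5],"twist":0},{"translation":[0,0,1.5],"twist":0},{"translation":[0,0,0.8],"twist":0},{"translation":[0,0,0],"twist":0},{"translation":[0,0,0],"twist":0}]';python3 go.py .5263 -.2521 .170 118
```

```text
t 16.4 pos [ 0.5244 -0.2475  0.2268] head 117.34 tilt 0.0 q6 -1.06
delta cm [ 0.04 -0.5   4.88] twist cw rad -0.012 F [ 1.  -0.3 -1.3] w 0.0164 g 69.1
time_s: 16.9
eef_pos: [0.523, -0.2523, 0.1787]
tool_rot: [0.76, -3.048, -0.001]
wrist_force: [-0.2, -0.3, -2.4]
width: 0.0168
grasp_force: 69.1
t 16.9 pos [ 0.523  -0.2523  0.1787] head 117.99 tilt 0.03 q6 -1.08
delta cm [-0.3  -0.14  0.87] twist cw rad -0.0 F [-0.2 -0.3 -2.4] w 0.0168 g 69.1
```

```bash
python3 -m creep '[{"translation":[-0.3,-0.1,0],"twist":0},{"translation":[0,0,0],"twist":0},{"translation":[0,0,0],"twist":0}]';python3 go.py .5263 -.2521 .170 118;python3 -m creep '[{"translation":[0,0,0.4],"twist":0},{"translation":[0,0,0.4],"twist":0},{"translation":[0,0,0],"twist":0}]';python3 go.py .5263 -.2521 .152 118
```

```text
time_s: 17.15
eef_pos: [0.5267, -0.252, 0.1793]
tool_rot: [-0.759, 3.048, -0.001]
wrist_force: [-0.9, 0.6, -2.4]
width: 0.0168
grasp_force: 69.1
t 17.15 pos [ 0.5267 -0.252   0.1793] head 117.98 tilt 0.06 q6 -1.07
delta cm [0.04 0.01 0.93] twist cw rad -0.0 F [-0.9  0.6 -2.4] w 0.0168 g 69.1
time_s: 17.4
eef_pos: [0.526, -0.2517, 0.1699]
tool_rot: [0.759, -3.048, -0.001]
wrist_force: [-0.3, 0.0, -1.9]
width: 0.0168
grasp_force: 69.1
t 17.4 pos [ 0.526  -0.2517  0.1699] head 117.97 tilt 0.06 q6 -1.07
delta cm [-0.01 -0.06  1.79] twist cw rad -0.0 F [-0.3  0.  -1.9] w 0.0168 g 69.1
```

```bash
python3 -m creep '[{"translation":[0,0,0.3],"twist":0},{"translation":[0,0,0.3],"twist":0},{"translation":[0,0,0],"twist":0}]'; python3 go.py .5263 -.2521 .152 118
```

```text
time_s: 17.65
eef_pos: [0.5261, -0.2517, 0.1641]
tool_rot: [0.759, -3.048, -0.001]
wrist_force: [-0.0, 0.3, -2.7]
width: 0.0168
grasp_force: 69.1
t 17.65 pos [ 0.5261 -0.2517  0.1641] head 117.97 tilt 0.04 q6 -1.07
delta cm [-0.   -0.04  1.21] twist cw rad -0.001 F [-0.   0.3 -2.7] w 0.0168 g 69.1
```

```bash
python3 -m creep '[{"translation":[0,0,0.3],"twist":0},{"translation":[0,0,0.3],"twist":0},{"translation":[0,0,0.3],"twist":0},{"translation":[0,0,0],"twist":0}]'; python3 -m creep '[{"translation":[0,0,0.2],"twist":0},{"translation":[0,0,0],"twist":0}]'; python3 go.py .5263 -.2521 .152 118
```

```text
time_s: 17.98
eef_pos: [0.526, -0.2517, 0.1551]
tool_rot: [0.759, -3.048, -0.001]
wrist_force: [-0.7, 1.0, -1.3]
width: 0.0167
grasp_force: 69.1
time_s: 18.15
eef_pos: [0.5263, -0.2518, 0.1535]
tool_rot: [0.759, -3.048, -0.0]
wrist_force: [-0.1, -0.1, -1.4]
width: 0.0166
grasp_force: 69.1
t 18.15 pos [ 0.5263 -0.2518  0.1535] head 117.97 tilt 0.01 q6 -1.07
delta cm [ 0.01 -0.03  0.15] twist cw rad -0.0 F [-0.1 -0.1 -1.4] w 0.0166 g 69.1
```

```bash
python3 -m creep '[{"translation":[0,0,0.1],"twist":0},{"translation":[0,0,0.1],"twist":0},{"translation":[0,0,0],"twist":0}]'; python3 -m creep '[{"translation":[0,0,0.1],"twist":0},{"translation":[0,0,0],"twist":0}]'; python3 go.py .5263 -.2521 .152 118
```

```text
time_s: 18.4
eef_pos: [0.5264, -0.2519, 0.1523]
tool_rot: [-0.759, 3.048, -0.001]
wrist_force: [-1.5, 0.0, 4.0]
width: 0.0165
grasp_force: 69.8
time_s: 18.57
eef_pos: [0.5264, -0.252, 0.1522]
tool_rot: [-0.759, 3.047, -0.002]
wrist_force: [-4.8, 1.4, 16.5]
width: 0.0164
grasp_force: 71.6
t 18.5667 pos [ 0.5264 -0.252   0.1522] head 117.97 tilt 0.1 q6 -1.07
delta cm [ 0.02 -0.    0.02] twist cw rad -0.001 F [-4.8  1.4 16.5] w 0.0164 g 71.6
```

Seated: the height matches home exactly and contact force is present. I'll ease the press, dwell, then turn clockwise in two parts.

```bash
python3 -m creep '[{"translation":[0,0,-0.07],"twist":0},{"translation":[0,0,0],"twist":0},{"translation":[0,0,0],"twist":0},{"translation":[0,0,0],"twist":0}]'; python3 -m creep '[{"translation":[0,0,0],"twist":0.06},{"translation":[0,0,0],"twist":0.06},{"translation":[0,0,0],"twist":0.06},{"translation":[0,0,0],"twist":0.06},{"translation":[0,0,0],"twist":0.06},{"translation":[0,0,0],"twist":0.06},{"translation":[0,0,0],"twist":0}]'; python3 go.py .5263 -.2521 .152 73; python3 -c "
from cell import ctrl;print(ctrl.read_state()['moment'])"
```

```text
time_s: 18.9
eef_pos: [0.5264, -0.252, 0.1522]
tool_rot: [-0.759, 3.048, -0.001]
wrist_force: [-2.1, 0.5, 10.6]
width: 0.0164
grasp_force: 70.8
time_s: 19.48
eef_pos: [0.5264, -0.2522, 0.1523]
tool_rot: [-0.195, 3.135, -0.002]
wrist_force: [-2.1, -1.2, 8.0]
width: 0.0172
grasp_force: 70.6
t 19.4833 pos [ 0.5264 -0.2522  0.1523] head 97.12 tilt 0.07 q6 -0.71
delta cm [0.01 0.01 0.03] twist cw rad 0.421 F [-2.1 -1.2  8. ] w 0.0172 g 70.6
[0.28771827 0.44745814 0.06409116]
```

```bash
python3 -m creep '[{"translation":[0,0,0],"twist":0.06},{"translation":[0,0,0],"twist":0.06},{"translation":[0,0,0],"twist":0.06},{"translation":[0,0,0],"twist":0.06},{"translation":[0,0,0],"twist":0.06},{"translation":[0,0,0],"twist":0.06},{"translation":[0,0,0],"twist":0.06},{"translation":[0,0,0],"twist":0},{"translation":[0,0,0],"twist":0},{"translation":[0,0,0],"twist":0}]'; python3 go.py .5263 -.2521 .152 73
python3 - <<'E'
import warnings;warnings.filterwarnings("ignore")
from h import *
print(ctrl.read_state()['moment'])
im,P=cloud(4)
q=P.reshape(-1,3);s=q[(abs(q[:,0]-.46)<.09)&(abs(q[:,1]+.41)<.1)&(q[:,2]>.004)&(q[:,2]<.03)];print("spoon",s.mean(0))
p=q[np.isfinite(q).all(1)];p=p[np.hypot(p[:,0]-.525,p[:,1]+.252)<.05];print("cap top z",np.histogram(p[:,2],np.arange(.11,.17,.004)))
cv2.imwrite("pics/crop4.png",cv2.resize(im[200:310,210:340,::-1],None,fx=5,fy=5,interpolation=cv2.INTER_CUBIC))
E
```

```text
time_s: 20.32
eef_pos: [0.5265, -0.2525, 0.1523]
tool_rot: [0.457, 3.107, -0.002]
wrist_force: [-3.2, -2.5, 8.0]
width: 0.0163
grasp_force: 70.5
t 20.3167 pos [ 0.5265 -0.2525  0.1523] head 73.26 tilt 0.11 q6 -0.29
delta cm [0.03 0.03 0.03] twist cw rad 0.005 F [-3.2 -2.5  8. ] w 0.0163 g 70.5
[-0.19942321  0.61502427  0.07668445]
spoon [ 0.45819471 -0.40955919  0.00685754]
cap top z (array([ 49, 143,  92,  67, 203,  21,  24,  20,  27,  30,  27,  57,  18,
        15,   7]), array([0.11 , 0.114, 0.118, 0.122, 0.126, 0.13 , 0.134, 0.138, 0.142,
       0.146, 0.15 , 0.154, 0.158, 0.162, 0.166, 0.17 ]))
```

View pics/crop4.png

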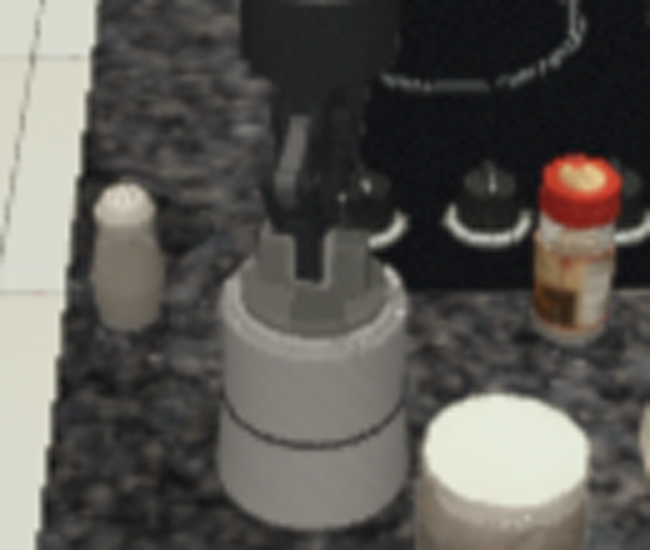

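Everything is in place and the cap top reads 0.128 m, which is home. I'll verify the bar's angle from its front face before handing in.

Run:
```python
import warnings;warnings.filterwarnings("ignore")
from h import *
im,P=cloud(6);q=P.reshape(-1,3);p=q[np.isfinite(q).all(1)];p=p[np.hypot(p[:,0]-.525,p[:,1]+.252)<.036]
for a,b in((.133,.143),(.143,.153),(.154,.160)):
    w=p[(p[:,2]>a)&(p[:,2]<b)]
    L=w[abs(w[:,0]-.526)>.013] # outside the finger
    vx,vy,x0,y0=cv2.fitLine((L[:,:2]*1000).astype(np.float32),cv2.DIST_HUBER,0,.01,.01).ravel();print(len(w),len(L),"deg",np.degrees(np.arctan(vy/vx)))
    print((L[np.argsort(L[:,0])][:,:2]*1000).round(0).astype(int).tolist())
```

```text
56 35 deg -16.46658
[[499, -253], [499, -252], [499, -252], [501, -255], [501, -255], [501, -254], [501, -252], [504, -254], [504, -255], [504, -254], [506, -256], [506, -255], [506, -255], [509, -256], [509, -254], [509, -255], [511, -256], [511, -256], [511, -256], [541, -266], [541, -266], [541, -265], [543, -267], [543, -267], [543, -267], [546, -266], [546, -268], [546, -266], [546, -267], [548, -268], [548, -268], [548, -266], [551, -264], [551, -262], [551, -262]]
69 35 deg -16.333326
[[499, -253], [499, -252], [499, -253], [501, -253], [501, -254], [501, -254], [504, -255], [504, -255], [504, -255], [504, -254], [506, -255], [506, -255], [506, -254], [506, -254], [509, -257], [509, -255], [509, -255], [511, -257], [511, -256], [511, -256], [541, -265], [541, -265], [541, -265], [543, -267], [543, -266], [543, -266], [546, -268], [546, -266], [546, -267], [548, -267], [548, -267], [548, -267], [551, -264], [551, -263], [551, -264]]
68 40 deg -11.147223
[[499, -252], [499, -250], [499, -246], [501, -253], [501, -252], [501, -248], [501, -244], [502, -236], [504, -255], [504, -251], [506, -255], [509, -255], [511, -257], [511, -255], [539, -248], [539, -246], [541, -266], [541, -264], [541, -262], [541, -256], [541, -252], [543, -266], [543, -264], [543, -262], [544, -258], [544, -254], [546, -267], [546, -265], [546, -262], [546, -256], [546, -253], [548, -266], [548, -265], [548, -261], [549, -256], [549, -253], [551, -263], [551, -260], [551, -257], [551, -253]]
```

The bar is at about -17°, which is 45° clockwise of the slots at 28°, and the lid is home and gripped. I'm handing it in.

```bash
python3 -c "
from cell import ctrl;print(ctrl.finish_job())"
```

```text
the job is handed in; nothing more can be done
None
```

I handed the job in without seeing a verdict: the teaspoon lies on the worktop clear of the grinder, and the lid is fully home, turned about 45° clockwise by camera and still gripped against the spring.

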